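# Screw the tortilla press's wing nut down

### The arm

A 6-joint arm with a two-finger parallel gripper is mounted at the origin on the work surface. World frame = base frame: x ahead of the robot, y to its left, z up, the work surface at z = 0. Lengths are in m, angles in rad, forces in N, time in s.
With the tool pointing down it reaches from about 0.35 to 0.85 m from the base axis. Payload 8.1 kg.
Tool frame: the origin (TCP) lies between the finger pads; the fingertips stand 14 mm ahead of it and the grasp point (between the pads) lies 5 mm behind it; z points along the fingers, y is the line along which they close (so a half turn about z gives the same grasp; the last joint's range is limited). The gripper opens to 93 mm and grips with 3 to 60 N. Pads are 15 mm wide; open, the fingers measure 128 mm over their backs; the gripper's body (75 mm by 188 mm) begins 65 mm behind the grasp point.
Start: joints at [1.158, 0.13, 1.488, -0, 1.523, -0.085], TCP at [0.193, 0.568, 0.233] pointing down, gripper open.
Joint ranges: [-2.96, 2.96], [-0.89, 2.26], [0.02, 2.5], [-1.34, 4.48], [0, 2.73], [-2.66, 2.66]. Speed limits (rad/s): [2.39, 2.39, 2.79, 3.14, 3.14, 3.14].

### API

Orientations are given as a rotation vector (axis times angle).
In Python, from plant import robot gives the robot as it stands.
- The arm moves only by the tool arm_command, never from a script. Its argument "targets" is a list of rows, each an object of numbers: "x", "y", "z": the shift along the world's x, y, z in units of 500 mm (1.0 is 500 mm); "rx", "ry", "rz": the turn, a rotation vector about the world's x, y, z in units of 2 rad (1.0 is 2 rad); "claw": the closure in counts, from 0 (fully open) to 255 (shut). In form: [{"x": .., "y": .., "z": .., "rx": .., "ry": .., "rz": .., "claw": ..}, ...]. A call has 1 to 10 rows; each row is the pose to reach, as a shift and turn from the pose commanded when the call began; what a row does not reach only later rows make up. A row lasts 1/12 s, in which the tool goes at most 41.7 mm and 7.16 degrees, less where a joint would pass 70% of its speed; a pose out of reach is approached as far as the arm can. A call with a number of a shift or a turn outside -1 to 1 is refused whole. A call with a gripper value outside its range is refused whole. The fingers move at their own pace and stop on an object; "squeeze" is the grip in N (left out, the last holds). Time passes only in rows, so rows that repeat a pose let the fingers close. It gives the time, the measured TCP pose, the force, the opening and the grip force at its end, in the units of the state.
- robot.read_state(): the state, without advancing time (a new reading comes with each control period).
- robot.read_camera(name): name is "side" or "top" or "wrist"; returns (picture, depth): 384x512x3 uint8, red, green, blue; 384x512 float32, m along the optical axis (not along the pixel's ray), 0 where there is no reading.
- robot.get_calibration(name): a dict with "intrinsics" (3x3 intrinsics, pixels), "origin" and "orientation" of the camera in the world. Camera axes: x right, y up, looking along -z (the intrinsics and any distortion apply to the point x, -y, -z); pixel columns grow to the right and rows downward; lengths in m; the calibration is good to about 2 mm. A picture is of the moment at which its call begins: read the wrist's pose just before it. get_calibration takes no time and is no camera call; for the wrist camera it gives the pose at the moment of the call.
- robot.close_job(): hands the job in; it is judged then, once.
The state is a dict: "t": time; "q": joint angles; "dq": joint speeds; "joint_torque": joint torques, N m; "tool_pos": TCP position; "orientation": TCP orientation; "force": force on the tool from outside, world axes, zero at the start; "wrist_torque": the same for the moment, N m; "opening": finger opening in m; "gripper_force": force on a finger pad.
Only numpy, scipy, OpenCV 4.12 (cv2) and the standard library are available. Lean on these libraries where they do the work, as an engineer would, in place of code of your own. Each camera call takes 0.05 s, during which the arm holds its last target. There are 200 camera calls.

### The job

Screw the loose brass wing nut on the closed tortilla press down (clockwise seen from above) until it is snug against the iron ear under it, by stroking its wings round with a fingertip, stroke after stroke. Do not pinch or grip the nut; leave the jar, the mortar and the saucers where they stand, and finish with the hand clear.

Things in the scene. Friction and masses are not known exactly. Their poses are not given: they have to be found in the camera images.
- wingnut (a joint): Angle of the brass wing nut, rad: 0 is screwed fully down on the ear (a hard stop), positive is unscrewed (counter-clockwise from above). It starts between 4.5 and 8.5 and must be turned clockwise, towards 0. The nut sinks 8 mm per turn. It turns with slight friction (about 1 N at the wings) and stays where it is left.
- nut_mid (a point): Point on the nut's axis at half wing height, turning and sinking with the nut; 60 mm above the table when fully down. z is up; x points along one wing, the other lies along -x. Each wing reaches 46 mm from the axis, is 10 mm thick, 28 mm high (14 up, 14 down from here). The hub is 32 mm across. The 12 mm stud through it ends 92 mm above the table.
- press: Closed cast tortilla press, two round plates 194 mm across, fixed to the table; origin on the table under the plates' centre. In its axes the nut's screw axis stands at x = +38, y = -122 mm. The ear under the nut is 40 mm, the lid 36 mm (its ribs 43 mm), the yoke at y = +108 110 mm above the table. When the nut is at 0 its x axis is the press's.
- lever_mid (a point): Point on the press's folded lever nearest the nut, 38 mm from the screw axis; axes as the press. The lever, a fixed 12 mm square bar along y, underside 90 and top 102 mm above the table, ends in a wooden grip 22 mm thick from 73 to 158 mm to -y of here. The wings pass under it but a finger cannot: work on the nut's +x side, stroke by stroke.
- jar: Closed glass jar with a red lid, 80 mm across, 120 mm high, loose; origin under its centre. To be left alone.
- mortar: Dark wooden mortar, 112 mm across, 85 mm high, loose; origin under its centre. To be left alone.
- saucer_lo: Lower of two stacked saucers, white, 140 mm across, 20 mm high, loose; origin under its centre. To be left alone.
- saucer_hi: Upper saucer, blue, 120 mm across, loose, standing in the white one; origin under its centre. To be left alone.

How it is judged:
By the outcome, as a careful person would: the job done as asked, in the order asked, and still so for the second after the job is handed in, with the robot touching nothing.
It also fails if it takes over 67 s, if anything falls off the work surface, if the arm or the gripper's body presses on something with over 40 N, if the wrist force passes 120 N, or if a joint passes its speed limit or range.

## Working session

There is one attempt and no reset: what is moved stays moved. The work goes in short steps, Python scripts to look and compute and a tool call to move; the robot and the scene stay as the last step left them, time stands still between calls to the robot, and variables do not carry over. Pictures are saved under pics/ and viewed, at most 10 in all, crops included, and the job is handed in when it is done.

Besides the shell and the picture viewer there is one more tool, called after "Request:" as name(argument=value, ...), one argument or row to a line, values as JSON. arm_command: Moves the arm, as the interface text tells. Shifts and turns lie within -1 to 1; 1 stands for 500 mm of shift or 2 rad of turn. Its arguments: {"type":"object","properties":{"targets":{"type":"array","items":{"type":"object","properties":{"x":{"type":"number","minimum":-1,"maximum":1},"y":{"type":"number","minimum":-1,"maximum":1},"z":{"type":"number","minimum":-1,"maximum":1},"rx":{"type":"number","minimum":-1,"maximum":1},"ry":{"type":"number","minimum":-1,"maximum":1},"rz":{"type":"number","minimum":-1,"maximum":1},"claw":{"type":"number"}}}},"squeeze":{"type":"number"}},"required":["targets"]}

```bash
mkdir -p pics
cat > h.py <<'E'
import numpy as np, cv2
from plant import robot
def shot(n,f=None):
    c=robot.get_calibration(n); im,d=robot.read_camera(n)
    if f: cv2.imwrite('pics/'+f,im[:,:,::-1])
    return im,d,c
def pts(d,c):
    K=np.array(c['intrinsics']);v,u=np.mgrid[:d.shape[0],:d.shape[1]]
    P=np.stack([(u-K[0,2])/K[0,0]*d,-(v-K[1,2])/K[1,1]*d,-d],-1)
    R=np.array(c['orientation']); 
    if R.shape!=(3,3): R=cv2.Rodrigues(R.astype(float))[0]
    return P@R.T+np.array(c['origin'])
E
python3 - <<'E'
from h import *
for n in('top','side'):
    im,d,c=shot(n,n+'1.png'); print(c); np.savez(n+'1.npz',im=im,d=d,P=pts(d,c))
print(robot.read_state())
E
```

```text
{'intrinsics': array([[416.75956859,   0.        , 254.13454453],
       [  0.        , 416.75956859, 189.30856938],
       [  0.        ,   0.        ,   1.        ]]), 'origin': array([0.54103476, 0.02087062, 1.12389943]), 'orientation': array([ 0.05937639, -0.05946012, -1.56398717])}
{'intrinsics': array([[382.27108306,   0.        , 253.85258882],
       [  0.        , 382.27108306, 187.52705598],
       [  0.        ,   0.        ,   1.        ]]), 'origin': array([0.57032134, 0.58264773, 0.79458732]), 'orientation': array([ 0.04539242, -1.01793893, -2.87664591])}
{'t': 0.1, 'q': array([ 1.15759274e+00,  1.31088146e-01,  1.48918489e+00, -2.63873681e-05,
        1.52298603e+00, -8.53669016e-02]), 'dq': array([-9.03168811e-05, -7.84203685e-04, -2.64859762e-03, -1.29338691e-04,
       -2.31638966e-03,  1.23637252e-03]), 'joint_torque': array([ 1.30715103e-03, -5.61334956e+01, -4.93099451e+01,  7.70663540e-02,
        2.90840375e-02, -1.13693238e-05]), 'tool_pos': array([0.19296759, 0.56760136, 0.23168286]), 'orientation': array([-5.12596569e-01, -3.09909989e+00,  2.54658357e-03]), 'force': array([0.28151642, 0.08430533, 0.24492338]), 'wrist_torque': array([0.01003429, 0.03555129, 0.01146848]), 'gripper_force': 0.0, 'opening': 0.09301553736742676}
```

View pics/top1.png

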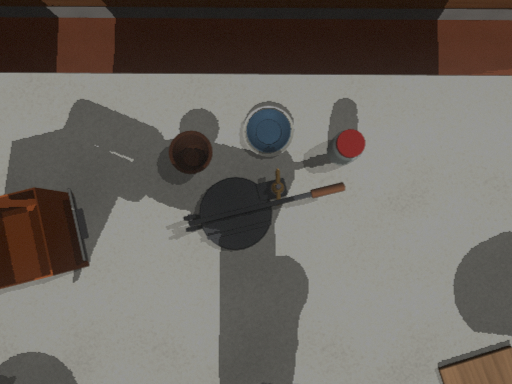

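View pics/side1.png

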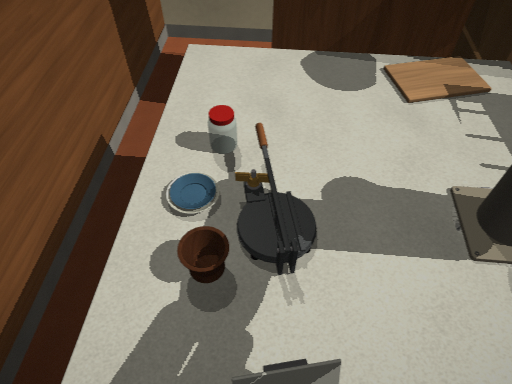

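The top view shows the nut at about (278,188), the press plates at (235,213) and the lever running to its grip at (345,186). The saucers are at (269,130), the jar at (350,145) and the mortar at (190,152). The side view agrees, with the nut at (252,177).

Run:
```python
from h import *
for n in('top','side'):
    z=np.load(n+'1.npz');im,P,d=z['im'],z['P'],z['d']
    hsv=cv2.cvtColor(im,cv2.COLOR_RGB2HSV)
    H,S,V=[hsv[...,i].astype(int) for i in range(3)]
    ok=d>0
    near=ok&(np.hypot(P[...,0]-.55,P[...,1]+.02)<.25)
    def rep(name,m):
        q=P[m]; 
        if len(q)>3: print(n,name,len(q),'med',np.median(q,0).round(4),'min',np.percentile(q,2,0).round(4),'max',np.percentile(q,98,0).round(4))
    br=near&(H>12)&(H<28)&(S>110)&(V>60)&(P[...,2]>.05)&(P[...,2]<.095); rep('brass',br)
    rep('blue',near&(H>95)&(H<125)&(S>90)&(P[...,2]>.005))
    rep('redlid',ok&((H<4)|(H>175))&(S>180)&(P[...,2]>.1)&(P[...,2]<.14))
    dark=near&(V<70)&(S<130)
    rep('lid',dark&(abs(P[...,2]-.037)<.006))
    lv=dark&(P[...,2]>.09)&(P[...,2]<.115)
    rep('lever',lv)
    q=P[lv][:,:2].astype(np.float32)
    if len(q)>5: print(cv2.fitLine(q,cv2.DIST_HUBER,0,.01,.01).ravel())
    rep('white',near&(S<40)&(V>150)&(P[...,2]>.008)&(P[...,2]<.03))
    rep('mortar',ok&(P[...,2]>.075)&(P[...,2]<.09)&(P[...,1]>.05)&(P[...,1]<.3)&(S>100)&(H<15)&(P[...,0]>.4)&(P[...,0]<.8))
    q=P[br]; 
    print('brass line',cv2.fitLine(q[:,:2].astype(np.float32),cv2.DIST_HUBER,0,.01,.01).ravel(), np.argwhere(br).mean(0))
```

```text
top brass 108 med [ 0.6335 -0.0387  0.078 ] min [ 0.5992 -0.0496  0.0569] max [ 0.6693 -0.0278  0.0848]
top blue 718 med [ 0.7733 -0.0129  0.0125] min [ 0.739  -0.0666  0.0065] max [0.7976 0.0358 0.0246]
top lid 3763 med [0.5715 0.0658 0.0362] min [ 0.4784 -0.0334  0.0319] max [0.6531 0.1566 0.0422]
top lever 745 med [0.565  0.0602 0.102 ] min [ 0.5206 -0.1804  0.0948] max [0.7198 0.1835 0.1116]
[ 0.2592778  -0.9658028   0.5621102   0.07126131]
top mortar 388 med [0.7333 0.1865 0.0839] min [0.6649 0.1325 0.0759] max [0.7647 0.234  0.0881]
brass line [ 0.99925745  0.0385292   0.6361725  -0.03799875] [184.50925926 277.7037037 ]
side brass 239 med [ 0.6363 -0.0332  0.0709] min [ 0.5969 -0.0407  0.0509] max [ 0.6723 -0.0226  0.0816]
side blue 755 med [ 0.7695 -0.0218  0.0135] min [ 0.7315 -0.0686  0.0068] max [0.7976 0.0364 0.0247]
side redlid 393 med [ 0.7327 -0.2041  0.1182] min [ 0.7031 -0.2407  0.1063] max [ 0.7629 -0.1781  0.1213]
side lid 3507 med [0.5816 0.0706 0.0354] min [ 0.4812 -0.0255  0.0321] max [0.6498 0.1605 0.0423]
side lever 752 med [0.5556 0.1208 0.1011] min [ 0.5205 -0.0797  0.0924] max [0.6066 0.1932 0.1105]
[ 0.24260116 -0.9701261   0.5588106   0.09785645]
side white 56 med [ 0.757  -0.0609  0.0187] min [ 0.726  -0.0841  0.0156] max [0.7878 0.0523 0.0214]
side mortar 723 med [0.7164 0.1772 0.0834] min [0.6642 0.1322 0.0759] max [0.7659 0.2367 0.0862]
brass line [ 0.99990827  0.01354657  0.62901956 -0.03341978] [177.57740586 250.66527197]
```

Request:
arm_command(
  targets=[
    {"x":0.4,"y":-0.56,"z":0.24,"rz":-0.2,"claw":255},
    {"x":0.4,"y":-0.56,"z":0.24,"rz":-0.2,"claw":255},
    {"x":0.4,"y":-0.56,"z":0.24,"rz":-0.2,"claw":255},
    {"x":0.4,"y":-0.56,"z":0.24,"rz":-0.2,"claw":255},
    {"x":0.4,"y":-0.56,"z":0.24,"rz":-0.2,"claw":255},
    {"x":0.4,"y":-0.56,"z":0.24,"rz":-0.2,"claw":255},
    {"x":0.4,"y":-0.56,"z":0.24,"rz":-0.2,"claw":255},
    {"x":0.4,"y":-0.56,"z":0.24,"rz":-0.2,"claw":255},
    {"x":0.4,"y":-0.56,"z":0.24,"rz":-0.2,"claw":255},
    {"x":0.4,"y":-0.56,"z":0.24,"rz":-0.2,"claw":255},
  ],
)

```text
schema error: expected keys x, y, z, rx, ry, rz, claw
```

Request:
arm_command(
  targets=[
    {"x":0.4,"y":-0.64,"z":0.0,"rz":-0.2,"claw":255},
    {"x":0.4,"y":-0.64,"z":0.0,"rz":-0.2,"claw":255},
    {"x":0.4,"y":-0.64,"z":0.0,"rz":-0.2,"claw":255},
    {"x":0.4,"y":-0.64,"z":0.0,"rz":-0.2,"claw":255},
    {"x":0.4,"y":-0.64,"z":0.0,"rz":-0.2,"claw":255},
    {"x":0.4,"y":-0.64,"z":0.0,"rz":-0.2,"claw":255},
    {"x":0.4,"y":-0.64,"z":0.0,"rz":-0.2,"claw":255},
    {"x":0.4,"y":-0.64,"z":0.0,"rz":-0.2,"claw":255},
    {"x":0.4,"y":-0.64,"z":0.0,"rz":-0.2,"claw":255},
    {"x":0.4,"y":-0.64,"z":0.0,"rz":-0.2,"claw":255},
  ],
)

```text
schema error: expected keys x, y, z, rx, ry, rz, claw
```

Run:
```python
from h import *
im,d,c=shot('wrist','w1.png'); print(c); np.savez('w1.npz',im=im,d=d,P=pts(d,c)); s=robot.read_state(); print(s['t'],s['tool_pos'],s['orientation'],s['q'],s['opening'])
```

```text
{'intrinsics': array([[330.06357951,   0.        , 257.51128983],
       [  0.        , 330.06357951, 184.69970574],
       [  0.        ,   0.        ,   1.        ]]), 'origin': array([0.12410777, 0.59054073, 0.38397827]), 'orientation': array([-0.23086534, -0.16296407,  1.23659161])}
0.15 [0.19299325 0.56769201 0.23186412] [-5.12613010e-01 -3.09915943e+00  2.08191139e-03] [ 1.15760591e+00  1.30967711e-01  1.48898583e+00 -1.25435974e-05
  1.52300372e+00 -8.53502567e-02] 0.09280843582705549
```

View pics/w1.png

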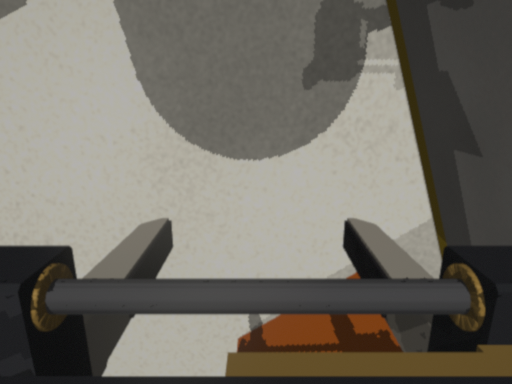

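The wrist view shows only the bare table, a shadow and the open fingers. The refused moves needed every key in each row, so I'm sending them again.

Request:
arm_command(
  targets=[
    {"x":0.4,"y":-0.56,"z":0.12,"rx":0,"ry":0,"rz":-0.2,"claw":255},
    {"x":0.4,"y":-0.56,"z":0.12,"rx":0,"ry":0,"rz":-0.2,"claw":255},
    {"x":0.4,"y":-0.56,"z":0.12,"rx":0,"ry":0,"rz":-0.2,"claw":255},
    {"x":0.4,"y":-0.56,"z":0.12,"rx":0,"ry":0,"rz":-0.2,"claw":255},
    {"x":0.4,"y":-0.56,"z":0.12,"rx":0,"ry":0,"rz":-0.2,"claw":255},
    {"x":0.4,"y":-0.56,"z":0.12,"rx":0,"ry":0,"rz":-0.2,"claw":255},
    {"x":0.4,"y":-0.56,"z":0.12,"rx":0,"ry":0,"rz":-0.2,"claw":255},
    {"x":0.4,"y":-0.56,"z":0.12,"rx":0,"ry":0,"rz":-0.2,"claw":255},
    {"x":0.4,"y":-0.56,"z":0.12,"rx":0,"ry":0,"rz":-0.2,"claw":255},
    {"x":0.4,"y":-0.56,"z":0.12,"rx":0,"ry":0,"rz":-0.2,"claw":255},
  ],
)

```text
t: 0.98
tool_pos: [0.3954, 0.2853, 0.2935]
orientation: [1.124, 2.932, 0.001]
force: [0.3, 1.3, -1.3]
opening: 0.0309
gripper_force: 0.0
```

Request:
arm_command(
  targets=[
    {"x":0.4,"y":-0.64,"z":0,"rx":0,"ry":0,"rz":-0.2,"claw":255},
    {"x":0.4,"y":-0.64,"z":0,"rx":0,"ry":0,"rz":-0.2,"claw":255},
    {"x":0.4,"y":-0.64,"z":0,"rx":0,"ry":0,"rz":-0.2,"claw":255},
    {"x":0.4,"y":-0.64,"z":0,"rx":0,"ry":0,"rz":-0.2,"claw":255},
    {"x":0.4,"y":-0.64,"z":0,"rx":0,"ry":0,"rz":-0.2,"claw":255},
    {"x":0.4,"y":-0.64,"z":0,"rx":0,"ry":0,"rz":-0.2,"claw":255},
    {"x":0.4,"y":-0.64,"z":0,"rx":0,"ry":0,"rz":-0.2,"claw":255},
    {"x":0.4,"y":-0.64,"z":0,"rx":0,"ry":0,"rz":-0.2,"claw":255},
    {"x":0.4,"y":-0.64,"z":0,"rx":0,"ry":0,"rz":-0.2,"claw":255},
    {"x":0.4,"y":-0.64,"z":0,"rx":0,"ry":0,"rz":-0.2,"claw":255},
  ],
)

```text
t: 1.82
tool_pos: [0.5949, -0.0368, 0.2905]
orientation: [-1.684, -2.651, 0.004]
force: [0.9, 0.1, -0.1]
opening: 0.0007
gripper_force: 0.0
```

Run:
```python
from h import *
im,d,c=shot('wrist','w2.png'); np.savez('w2.npz',im=im,d=d,P=pts(d,c)); s=robot.read_state(); print(s['t'],s['tool_pos'],s['orientation'],s['q'],s['opening'])
```

```text
1.8667 [ 0.59398456 -0.03448909  0.29067914] [-1.68302626e+00 -2.65026481e+00  2.22396829e-03] [-1.43889861e-01  1.02449726e-01  1.41342662e+00 -4.38001472e-04
  1.62820188e+00 -5.83136573e-01] 0.0005475729508670599
```

View pics/w2.png

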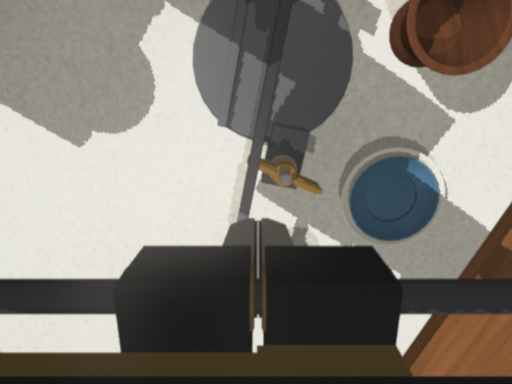

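The wrist view shows the nut at (287,176), with wings from (260,168) to (321,188) and the stud at (287,175). The lever passes to its left from (280,10) to (240,220). The saucers are at (392,195) and the mortar at (460,25).

```bash
cat >> h.py <<'E'
def brass(im,P,ax=(.634,-.036)):
    hsv=cv2.cvtColor(im,cv2.COLOR_RGB2HSV).astype(int)
    m=(hsv[...,0]>10)&(hsv[...,0]<30)&(hsv[...,1]>100)&(hsv[...,2]>50)&(np.hypot(P[...,0]-ax[0],P[...,1]-ax[1])<.06)&(P[...,2]>.045)&(P[...,2]<.1)
    return m
def ray(c,uv,z):
    uv=np.atleast_2d(uv).astype(float);K=np.array(c['intrinsics']);R=cv2.Rodrigues(np.array(c['orientation']).astype(float))[0]
    d=np.c_[(uv[:,0]-K[0,2])/K[0,0],-(uv[:,1]-K[1,2])/K[1,1],-np.ones(len(uv))]@R.T
    o=np.array(c['origin']);return o+d*((z-o[2])/d[:,2])[:,None]
E
python3 - <<'E'
from h import *
z=np.load('w2.npz');im,P,d=z['im'],z['P'],z['d'];c=robot.get_calibration('wrist')
m=brass(im,P);q=P[m];print('brass',m.sum(),q.mean(0),np.percentile(q[:,2],[5,25,50,75,95]))
top=m&(P[...,2]>np.percentile(q[:,2],95)-.006)
uv=np.argwhere(top)[:,::-1].astype(np.float32)
r=cv2.minAreaRect(uv);b=cv2.boxPoints(r);print('rect',r)
W=ray(c,b,np.median(P[top][:,2]));print('box world',W.round(4),W.mean(0).round(4))
l=cv2.fitLine(P[top][:,:2].astype(np.float32),cv2.DIST_HUBER,0,.01,.01).ravel();print('wing az',np.degrees(np.arctan2(l[1],l[0])),l)
hsv=cv2.cvtColor(im,cv2.COLOR_RGB2HSV).astype(int)
# stud: greyish, near
near=(np.hypot(P[...,0]-.634,P[...,1]+.036)<.025)&(P[...,2]>.084)&(P[...,2]<.098)
print('stud',near.sum(),P[near].mean(0) if near.any() else 0)
dark=(hsv[...,2]<110)&(hsv[...,1]<110)
lv=dark&(P[...,2]>.096)&(P[...,2]<.107)&(P[...,1]<.09)&(P[...,1]>-.15)&(P[...,0]>.45)&(P[...,0]<.75)
l=cv2.fitLine(P[lv][:,:2].astype(np.float32),cv2.DIST_HUBER,0,.01,.01).ravel();print('lever',lv.sum(),l,np.degrees(np.arctan2(l[1],l[0])))
lid=dark&(P[...,2]>.031)&(P[...,2]<.046)&(P[...,0]>.4)&(P[...,0]<.72)&(P[...,1]>-.06)&(P[...,1]<.2)
cc=max(cv2.findContours(cv2.morphologyEx(lid.astype(np.uint8),cv2.MORPH_CLOSE,np.ones((15,15))),0,1)[0],key=cv2.contourArea)
h=cv2.convexHull(P[lid][:,:2].astype(np.float32));print('lid',cv2.minEnclosingCircle(h))
E
```

```text
brass 795 [ 0.63287887 -0.03649564  0.07448847] [0.05444986 0.07139014 0.07720756 0.08093908 0.08247938]
rect ((290.0140075683594, 178.1434783935547), (67.87440490722656, 9.088268280029297), 23.025493621826172)
box world [[ 0.5959 -0.0422  0.0809]
 [ 0.5954 -0.0319  0.0809]
 [ 0.6729 -0.0293  0.0809]
 [ 0.6739 -0.0398  0.0809]] [ 0.6345 -0.0358  0.0809]
wing az 1.4727479 [ 0.9996697   0.02570147  0.63136244 -0.03853416]
stud 119 [ 0.62822007 -0.03855667  0.09108499]
lever 2074 [ 0.24166511 -0.97035974  0.57773995  0.00867225] -76.01516
lid ((0.5776893496513367, 0.03697161749005318), 0.12007429450750351)
```

Request:
arm_command(
  targets=[
    {"x":0.13,"y":0.049,"z":0,"rx":0,"ry":0,"rz":0,"claw":255},
    {"x":0.13,"y":0.049,"z":0,"rx":0,"ry":0,"rz":0,"claw":255},
    {"x":0.13,"y":0.049,"z":-0.3,"rx":0,"ry":0,"rz":0,"claw":255},
    {"x":0.13,"y":0.049,"z":-0.3,"rx":0,"ry":0,"rz":0,"claw":255},
    {"x":0.13,"y":0.049,"z":-0.3,"rx":0,"ry":0,"rz":0,"claw":255},
    {"x":0.13,"y":0.049,"z":-0.3,"rx":0,"ry":0,"rz":0,"claw":255},
    {"x":0.13,"y":0.049,"z":-0.3,"rx":0,"ry":0,"rz":0,"claw":255},
    {"x":0.13,"y":0.049,"z":-0.3,"rx":0,"ry":0,"rz":0,"claw":255},
  ],
)

```text
t: 2.53
tool_pos: [0.6564, -0.0055, 0.141]
orientation: [-1.675, -2.653, 0.003]
force: [0.7, -0.5, 1.0]
opening: 0.0008
gripper_force: 0.0
```

```bash
cat > arc.py <<'E'
import sys,numpy as np
from h import *
# arc.py z t a1 a2 ... : rows from the present pose to fingertip frames at azimuth a (deg), r=40 mm, offset t mm
ax=np.array([.628,-.0385]);z,t=float(sys.argv[1]),float(sys.argv[2])
s=robot.read_state();p=s['tool_pos'];R=cv2.Rodrigues(s['orientation'])[0];a0=np.degrees(np.arctan2(R[1,1],R[0,1]))
print('t',s['t'],'p',p.round(4),'az',a0.round(2),'F',s['force'].round(1))
for a in map(float,sys.argv[3:]):
    A=np.radians(a);c,sn=np.cos(A),np.sin(A);q=ax+[.04*c-t/1e3*sn,.04*sn+t/1e3*c]
    print(a,(np.array([*(q-p[:2]),z-p[2]])/.5).round(3),round(np.radians(a-a0)/2,3))
E
python3 arc.py .07 12.5 25
python3 - <<'E'
from h import *
im,d,c=shot('wrist','w3.png')
E
```

```text
t 2.5333 p [ 0.6564 -0.0055  0.141 ] az 25.47 F [ 0.7 -0.5  1. ]
25.0 [ 0.005 -0.01  -0.142] -0.004
```

View pics/w3.png

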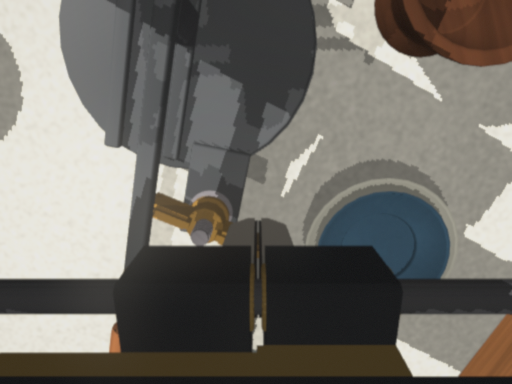

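Wrist view: the nut's stud is at (205,230) and the closed fingertip is at (258,235), clear on the nut's +x side.

Request:
arm_command(
  targets=[
    {"x":0.005,"y":-0.01,"z":-0.08,"rx":0,"ry":0,"rz":0,"claw":255},
    {"x":0.005,"y":-0.01,"z":-0.142,"rx":0,"ry":0,"rz":0,"claw":255},
    {"x":0.005,"y":-0.01,"z":-0.142,"rx":0,"ry":0,"rz":0,"claw":255},
    {"x":0.005,"y":-0.01,"z":-0.142,"rx":0,"ry":0,"rz":0,"claw":255},
  ],
)

```text
t: 2.92
tool_pos: [0.6607, -0.012, 0.0729]
orientation: [-1.679, -2.655, 0.0]
force: [-0.9, -0.6, 1.1]
opening: 0.0007
gripper_force: 0.0
```

```bash
python3 arc.py .07 12.5 20 14 8 2 -4 -10 -16 -22 -28 -34; python3 arc.py .07 12.5  -41 -48 -55 -62 -69 -76 -83 -90 -96 -100
```

```text
t 2.9167 p [ 0.6607 -0.012   0.0729] az 25.39 F [-0.9 -0.6  1.1]
20.0 [ 0.001 -0.002 -0.006] -0.047
14.0 [ 0.006 -0.009 -0.006] -0.099
8.0 [ 0.01  -0.017 -0.006] -0.152
2.0 [ 0.014 -0.025 -0.006] -0.204
-4.0 [ 0.016 -0.034 -0.006] -0.256
-10.0 [ 0.018 -0.042 -0.006] -0.309
-16.0 [ 0.018 -0.051 -0.006] -0.361
-22.0 [ 0.018 -0.06  -0.006] -0.414
-28.0 [ 0.017 -0.069 -0.006] -0.466
-34.0 [ 0.015 -0.077 -0.006] -0.518
t 2.9167 p [ 0.6607 -0.012   0.0729] az 25.39 F [-0.9 -0.6  1.1]
-41.0 [ 0.011 -0.087 -0.006] -0.579
-48.0 [ 0.007 -0.096 -0.006] -0.64
-55.0 [ 0.001 -0.104 -0.006] -0.702
-62.0 [-0.006 -0.112 -0.006] -0.763
-69.0 [-0.013 -0.119 -0.006] -0.824
-76.0 [-0.022 -0.125 -0.006] -0.885
-83.0 [-0.031 -0.129 -0.006] -0.946
-90.0 [-0.04  -0.133 -0.006] -1.007
-96.0 [-0.049 -0.135 -0.006] -1.059
-100.0 [-0.055 -0.136 -0.006] -1.094
```

Request:
arm_command(
  targets=[
    {"x":0.001,"y":-0.002,"z":0,"rx":0,"ry":0,"rz":-0.047,"claw":255},
    {"x":0.006,"y":-0.009,"z":0,"rx":0,"ry":0,"rz":-0.099,"claw":255},
    {"x":0.01,"y":-0.017,"z":0,"rx":0,"ry":0,"rz":-0.152,"claw":255},
    {"x":0.014,"y":-0.025,"z":0,"rx":0,"ry":0,"rz":-0.204,"claw":255},
    {"x":0.016,"y":-0.034,"z":0,"rx":0,"ry":0,"rz":-0.256,"claw":255},
    {"x":0.018,"y":-0.042,"z":0,"rx":0,"ry":0,"rz":-0.309,"claw":255},
    {"x":0.018,"y":-0.051,"z":0,"rx":0,"ry":0,"rz":-0.361,"claw":255},
    {"x":0.018,"y":-0.06,"z":0,"rx":0,"ry":0,"rz":-0.414,"claw":255},
    {"x":0.017,"y":-0.069,"z":0,"rx":0,"ry":0,"rz":-0.466,"claw":255},
    {"x":0.015,"y":-0.077,"z":0,"rx":0,"ry":0,"rz":-0.518,"claw":255},
  ],
)

```text
t: 3.75
tool_pos: [0.6712, -0.051, 0.0772]
orientation: [2.774, 1.467, 0.009]
force: [1.5, 1.6, -0.7]
opening: 0.0006
gripper_force: 0.6
```

```bash
python3 arc.py .07 12.5 -34 -41 -48 -55 -62 -69 -76 -83 -90 -96 -100;python3 - <<'E'
from h import *
im,d,c=shot('side');m=brass(im,pts(d,c),(.628,-.0385));P=pts(d,c)[m];l=cv2.fitLine(P[:,:2].astype(np.float32),cv2.DIST_HUBER,0,.01,.01).ravel();print(len(P),np.degrees(np.arctan2(l[1],l[0])),np.percentile(P,98,0),np.percentile(P,2,0))
E
```

```text
t 3.75 p [ 0.6712 -0.051   0.0772] az -34.26 F [ 1.5  1.6 -0.7]
-34.0 [-0.006  0.001 -0.014] 0.002
-41.0 [-0.01  -0.009 -0.014] -0.059
-48.0 [-0.014 -0.018 -0.014] -0.12
-55.0 [-0.02  -0.026 -0.014] -0.181
-62.0 [-0.027 -0.034 -0.014] -0.242
-69.0 [-0.034 -0.041 -0.014] -0.303
-76.0 [-0.043 -0.047 -0.014] -0.364
-83.0 [-0.052 -0.051 -0.014] -0.425
-90.0 [-0.061 -0.055 -0.014] -0.486
-96.0 [-0.07  -0.057 -0.014] -0.539
-100.0 [-0.076 -0.058 -0.014] -0.574
248 -33.395405 [ 0.65388727 -0.00966546  0.08169482] [ 0.59301437 -0.05204258  0.04905281]
```

Request:
arm_command(
  targets=[
    {"x":-0.01,"y":-0.009,"z":-0.014,"rx":0,"ry":0,"rz":-0.059,"claw":255},
    {"x":-0.014,"y":-0.018,"z":-0.014,"rx":0,"ry":0,"rz":-0.12,"claw":255},
    {"x":-0.02,"y":-0.026,"z":-0.014,"rx":0,"ry":0,"rz":-0.181,"claw":255},
    {"x":-0.027,"y":-0.034,"z":-0.014,"rx":0,"ry":0,"rz":-0.242,"claw":255},
    {"x":-0.034,"y":-0.041,"z":-0.014,"rx":0,"ry":0,"rz":-0.303,"claw":255},
    {"x":-0.043,"y":-0.047,"z":-0.014,"rx":0,"ry":0,"rz":-0.364,"claw":255},
    {"x":-0.052,"y":-0.051,"z":-0.014,"rx":0,"ry":0,"rz":-0.425,"claw":255},
    {"x":-0.061,"y":-0.055,"z":-0.014,"rx":0,"ry":0,"rz":-0.486,"claw":255},
    {"x":-0.07,"y":-0.057,"z":-0.014,"rx":0,"ry":0,"rz":-0.539,"claw":255},
    {"x":-0.076,"y":-0.058,"z":-0.014,"rx":0,"ry":0,"rz":-0.574,"claw":255},
  ],
)

```text
t: 4.63
tool_pos: [0.6327, -0.0802, 0.0692]
orientation: [3.129, -0.272, 0.01]
force: [1.1, 0.7, -0.3]
opening: 0.0006
gripper_force: 0.6
```

```bash
cat > see.py <<'E'
from h import *
for n in('side','top'):
    im,d,c=shot(n);P=pts(d,c);m=brass(im,P,(.628,-.0385));P=P[m];P=P[P[:,2]>np.percentile(P[:,2],95)-.012]
    l=cv2.fitLine(P[:,:2].astype(np.float32),cv2.DIST_HUBER,0,.01,.01).ravel();print(n,len(P),'az',np.degrees(np.arctan2(l[1],l[0])),np.percentile(P,[2,98],axis=0).round(3).tolist())
E
python3 see.py; python3 arc.py .07 12.5 -100; python3 arc.py .13 18 -100 -92 -30 45 100
```

```text
side 88 az 69.743065 [[0.615, -0.076, 0.067], [0.645, 0.006, 0.08]]
t 4.7333 p [ 0.6324 -0.0802  0.0688] az -99.7 F [-0.3  0.1  0.3]
-100.0 [0.002 0.    0.002] -0.003
t 4.7333 p [ 0.6324 -0.0802  0.0688] az -99.7 F [-0.3  0.1  0.3]
-100.0 [ 0.013 -0.002  0.122] -0.003
-92.0 [0.024 0.002 0.122] 0.067
-30.0 [0.078 0.075 0.122] 0.608
45.0 [0.022 0.165 0.122] 1.263
100.0 [-0.058  0.156  0.122] 1.743Traceback (most recent call last):
  File "see.py", line 3, in <module>
    im,d,c=shot(n);P=pts(d,c);m=brass(im,P,(.628,-.0385));P=P[m];P=P[P[:,2]>np.percentile(P[:,2],95)-.012]
                                                                            ~~~~~~~~~~~~~^^^^^^^^^^^
    return _quantile_unchecked(
        a, q, axis, out, overwrite_input, method, keepdims, weights)
    return _ureduce(a,
                    func=_quantile_ureduce_func,
    ...<5 lines>...
                    overwrite_input=overwrite_input,
                    method=method)
    r = func(a, **kwargs)
    result = _quantile(arr,
                       quantiles=q,
    ...<2 lines>...
                       out=out,
                       weights=wgt)
    slices_having_nans = np.isnan(arr[-1, ...])
                                  ~~~^^^^^^^^^
IndexError: index -1 is out of bounds for axis 0 with size 0
```

Request:
arm_command(
  targets=[
    {"x":0.02,"y":0.0,"z":0,"rx":0,"ry":0,"rz":0.04,"claw":255},
    {"x":0.024,"y":0.002,"z":0.06,"rx":0,"ry":0,"rz":0.067,"claw":255},
    {"x":0.024,"y":0.002,"z":0.122,"rx":0,"ry":0,"rz":0.12,"claw":255},
    {"x":0.03,"y":0.01,"z":0.122,"rx":0,"ry":0,"rz":0.18,"claw":255},
    {"x":0.04,"y":0.02,"z":0.122,"rx":0,"ry":0,"rz":0.24,"claw":255},
    {"x":0.05,"y":0.035,"z":0.122,"rx":0,"ry":0,"rz":0.3,"claw":255},
    {"x":0.06,"y":0.05,"z":0.122,"rx":0,"ry":0,"rz":0.36,"claw":255},
    {"x":0.065,"y":0.06,"z":0.122,"rx":0,"ry":0,"rz":0.42,"claw":255},
    {"x":0.07,"y":0.07,"z":0.122,"rx":0,"ry":0,"rz":0.48,"claw":255},
    {"x":0.078,"y":0.075,"z":0.122,"rx":0,"ry":0,"rz":0.54,"claw":255},
  ],
)

```text
t: 5.57
tool_pos: [0.6706, -0.0415, 0.1284]
orientation: [2.813, 1.396, 0.004]
force: [-0.4, -0.2, -0.0]
opening: 0.0004
gripper_force: 0.0
```

```bash
python3 see.py; python3 arc.py .13 14 -25 0 30 45
```

```text
side 126 az 70.44233 [[0.615, -0.075, 0.067], [0.645, 0.006, 0.08]]
top 91 az 70.8524 [[0.614, -0.077, 0.07], [0.644, -0.001, 0.082]]
t 5.6667 p [ 0.6708 -0.0418  0.1282] az -37.46 F [ 0.6 -0.1 -0. ]
-25.0 [-0.001 -0.002  0.004] 0.109
0.0 [-0.006  0.035  0.004] 0.327
30.0 [-0.03   0.071  0.004] 0.589
45.0 [-0.049  0.083  0.004] 0.72
```

Request:
arm_command(
  targets=[
    {"x":-0.001,"y":0.0,"z":0,"rx":0,"ry":0,"rz":0.06,"claw":255},
    {"x":-0.001,"y":0.01,"z":0,"rx":0,"ry":0,"rz":0.12,"claw":255},
    {"x":-0.001,"y":0.02,"z":0,"rx":0,"ry":0,"rz":0.18,"claw":255},
    {"x":-0.002,"y":0.025,"z":0,"rx":0,"ry":0,"rz":0.24,"claw":255},
    {"x":-0.004,"y":0.03,"z":0,"rx":0,"ry":0,"rz":0.3,"claw":255},
    {"x":-0.008,"y":0.04,"z":0,"rx":0,"ry":0,"rz":0.36,"claw":255},
    {"x":-0.012,"y":0.05,"z":0,"rx":0,"ry":0,"rz":0.42,"claw":255},
    {"x":-0.018,"y":0.06,"z":0,"rx":0,"ry":0,"rz":0.48,"claw":255},
    {"x":-0.024,"y":0.065,"z":0,"rx":0,"ry":0,"rz":0.54,"claw":255},
    {"x":-0.03,"y":0.071,"z":0,"rx":0,"ry":0,"rz":0.6,"claw":255},
  ],
)

```text
t: 6.5
tool_pos: [0.6547, -0.0069, 0.1274]
orientation: [1.543, 2.734, 0.001]
force: [-0.4, 1.2, 0.0]
opening: 0.0006
gripper_force: 0.0
```

```bash
python3 arc.py .13 14 30 60 80 100
```

```text
t 6.5 p [ 0.6547 -0.0069  0.1274] az 31.11 F [-0.4  1.2  0. ]
30.0 [0.002 0.001 0.005] -0.01
60.0 [-0.038  0.02   0.005] 0.252
80.0 [-0.067  0.02   0.005] 0.427
100.0 [-0.095  0.011  0.005] 0.601
```

Request:
arm_command(
  targets=[
    {"x":-0.01,"y":0.005,"z":0,"rx":0,"ry":0,"rz":0.06,"claw":255},
    {"x":-0.02,"y":0.01,"z":0,"rx":0,"ry":0,"rz":0.12,"claw":255},
    {"x":-0.03,"y":0.015,"z":0,"rx":0,"ry":0,"rz":0.18,"claw":255},
    {"x":-0.038,"y":0.02,"z":0,"rx":0,"ry":0,"rz":0.24,"claw":255},
    {"x":-0.047,"y":0.02,"z":0,"rx":0,"ry":0,"rz":0.3,"claw":255},
    {"x":-0.057,"y":0.02,"z":0,"rx":0,"ry":0,"rz":0.36,"claw":255},
    {"x":-0.067,"y":0.02,"z":0,"rx":0,"ry":0,"rz":0.42,"claw":255},
    {"x":-0.076,"y":0.018,"z":0,"rx":0,"ry":0,"rz":0.48,"claw":255},
    {"x":-0.086,"y":0.015,"z":0,"rx":0,"ry":0,"rz":0.54,"claw":255},
    {"x":-0.095,"y":0.011,"z":0,"rx":0,"ry":0,"rz":0.6,"claw":255},
  ],
)

```text
t: 7.33
tool_pos: [0.6071, -0.0016, 0.1273]
orientation: [-0.27, 3.128, -0.001]
force: [0.2, 0.2, 0.4]
opening: 0.0004
gripper_force: 0.0
```

```bash
python3 arc.py .068 12.5 100; python3 see.py;  python3 - <<'E'
from h import *
im,d,c=shot('wrist');i2,_,_=shot('side')
cv2.imwrite('pics/w4.png',np.hstack([im,np.array(cv2.resize(i2[130:250,190:320],(416,384)))])[:,:800,::-1])
E
```

```text
t 7.3333 p [ 0.6071 -0.0016  0.1273] az 99.87 F [0.2 0.2 0.4]
100.0 [ 0.003  0.001 -0.119] 0.001
side 38 az 63.125507 [[0.634, -0.016, 0.066], [0.647, 0.007, 0.08]]Traceback (most recent call last):
  File "see.py", line 3, in <module>
    im,d,c=shot(n);P=pts(d,c);m=brass(im,P,(.628,-.0385));P=P[m];P=P[P[:,2]>np.percentile(P[:,2],95)-.012]
                                                                            ~~~~~~~~~~~~~^^^^^^^^^^^
    return _quantile_unchecked(
        a, q, axis, out, overwrite_input, method, keepdims, weights)
    return _ureduce(a,
                    func=_quantile_ureduce_func,
    ...<5 lines>...
                    overwrite_input=overwrite_input,
                    method=method)
    r = func(a, **kwargs)
    result = _quantile(arr,
                       quantiles=q,
    ...<2 lines>...
                       out=out,
                       weights=wgt)
    slices_having_nans = np.isnan(arr[-1, ...])
                                  ~~~^^^^^^^^^
IndexError: index -1 is out of bounds for axis 0 with size 0
```

View pics/w4.png

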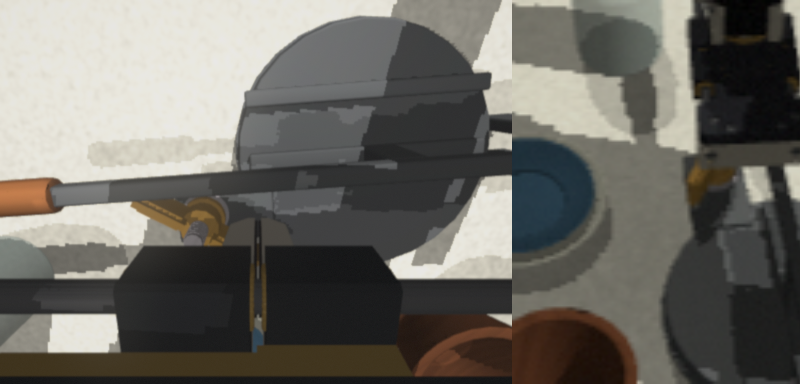

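The wrist half shows the fingertip at (258,222), between the lever (lower edge at about row 190) and the visible wing. The stud is at (195,232), so there is room to descend.

Request:
arm_command(
  targets=[
    {"x":0.003,"y":0.001,"z":-0.06,"rx":0,"ry":0,"rz":0,"claw":255},
    {"x":0.003,"y":0.001,"z":-0.119,"rx":0,"ry":0,"rz":0,"claw":255},
    {"x":0.003,"y":0.001,"z":-0.119,"rx":0,"ry":0,"rz":0,"claw":255},
    {"x":0.003,"y":0.001,"z":-0.119,"rx":0,"ry":0,"rz":0,"claw":255},
    {"x":0.003,"y":0.001,"z":-0.119,"rx":0,"ry":0,"rz":0,"claw":255},
  ],
)

```text
t: 7.95
tool_pos: [0.609, -0.0009, 0.0676]
orientation: [-0.261, 3.13, -0.0]
force: [0.9, 0.2, 0.3]
opening: 0.0005
gripper_force: 0.0
```

```bash
python3 arc.py .068 12.5 94 88 82 76 70 64 58 52 46 40
```

```text
t 7.95 p [ 0.609  -0.0009  0.0676] az 99.53 F [0.9 0.2 0.3]
94.0 [0.008 0.003 0.001] -0.048
88.0 [0.016 0.006 0.001] -0.101
82.0 [0.024 0.008 0.001] -0.153
76.0 [0.033 0.009 0.001] -0.205
70.0 [0.042 0.009 0.001] -0.258
64.0 [0.051 0.008 0.001] -0.31
58.0 [0.059 0.006 0.001] -0.362
52.0 [0.068 0.003 0.001] -0.415
46.0 [ 0.076 -0.     0.001] -0.467
40.0 [ 0.083 -0.005  0.001] -0.52
```

Request:
arm_command(
  targets=[
    {"x":0.008,"y":0.003,"z":0,"rx":0,"ry":0,"rz":-0.048,"claw":255},
    {"x":0.016,"y":0.006,"z":0,"rx":0,"ry":0,"rz":-0.101,"claw":255},
    {"x":0.024,"y":0.008,"z":0,"rx":0,"ry":0,"rz":-0.153,"claw":255},
    {"x":0.033,"y":0.009,"z":0,"rx":0,"ry":0,"rz":-0.205,"claw":255},
    {"x":0.042,"y":0.009,"z":0,"rx":0,"ry":0,"rz":-0.258,"claw":255},
    {"x":0.051,"y":0.008,"z":0,"rx":0,"ry":0,"rz":-0.31,"claw":255},
    {"x":0.059,"y":0.006,"z":0,"rx":0,"ry":0,"rz":-0.362,"claw":255},
    {"x":0.068,"y":0.003,"z":0,"rx":0,"ry":0,"rz":-0.415,"claw":255},
    {"x":0.076,"y":0,"z":0,"rx":0,"ry":0,"rz":-0.467,"claw":255},
    {"x":0.083,"y":-0.005,"z":0,"rx":0,"ry":0,"rz":-0.52,"claw":255},
  ],
)

```text
t: 8.78
tool_pos: [0.6515, -0.0031, 0.069]
orientation: [1.334, 2.841, 0.003]
force: [0.6, 1.4, -0.7]
opening: 0.0005
gripper_force: 0.7
```

```bash
python3 arc.py .068 12.5 34 27 20 13 6 -1 -8 -15 -22 -29; python3 see.py 2>&1 | grep -v -i error
```

```text
t 8.7833 p [ 0.6515 -0.0031  0.069 ] az 39.7 F [ 0.6  1.4 -0.7]
34.0 [ 0.005 -0.005 -0.002] -0.05
27.0 [ 0.013 -0.012 -0.002] -0.111
20.0 [ 0.02  -0.02  -0.002] -0.172
13.0 [ 0.025 -0.029 -0.002] -0.233
6.0 [ 0.03  -0.038 -0.002] -0.294
-1.0 [ 0.034 -0.047 -0.002] -0.355
-8.0 [ 0.036 -0.057 -0.002] -0.416
-15.0 [ 0.037 -0.067 -0.002] -0.477
-22.0 [ 0.037 -0.078 -0.002] -0.538
-29.0 [ 0.035 -0.088 -0.002] -0.599
side 68 az 45.46121 [[0.595, -0.058, 0.067], [0.636, -0.024, 0.098]]
top 38 az -3.3077023 [[0.608, -0.054, 0.068], [0.628, -0.034, 0.079]]
```

Request:
arm_command(
  targets=[
    {"x":0.005,"y":-0.005,"z":-0.002,"rx":0,"ry":0,"rz":-0.05,"claw":255},
    {"x":0.013,"y":-0.012,"z":-0.002,"rx":0,"ry":0,"rz":-0.111,"claw":255},
    {"x":0.02,"y":-0.02,"z":-0.002,"rx":0,"ry":0,"rz":-0.172,"claw":255},
    {"x":0.025,"y":-0.029,"z":-0.002,"rx":0,"ry":0,"rz":-0.233,"claw":255},
    {"x":0.03,"y":-0.038,"z":-0.002,"rx":0,"ry":0,"rz":-0.294,"claw":255},
    {"x":0.034,"y":-0.047,"z":-0.004,"rx":0,"ry":0,"rz":-0.355,"claw":255},
    {"x":0.036,"y":-0.057,"z":-0.006,"rx":0,"ry":0,"rz":-0.416,"claw":255},
    {"x":0.037,"y":-0.067,"z":-0.008,"rx":0,"ry":0,"rz":-0.477,"claw":255},
    {"x":0.037,"y":-0.078,"z":-0.008,"rx":0,"ry":0,"rz":-0.538,"claw":255},
    {"x":0.035,"y":-0.088,"z":-0.008,"rx":0,"ry":0,"rz":-0.599,"claw":255},
  ],
)

```text
t: 9.72
tool_pos: [0.6684, -0.0475, 0.0642]
orientation: [2.702, 1.6, 0.004]
force: [1.0, 1.6, -2.1]
opening: 0.0004
gripper_force: 0.8
```

```bash
python3 arc.py .066 12.5 -35 -42 -49 -56 -63 -70 -77 -84 -91 -97
```

```text
t 9.7167 p [ 0.6684 -0.0475  0.0642] az -28.73 F [ 1.   1.6 -2.1]
-35.0 [-0.001 -0.007  0.004] -0.055
-42.0 [-0.005 -0.017  0.004] -0.116
-49.0 [-0.01  -0.026  0.004] -0.177
-56.0 [-0.015 -0.034  0.004] -0.238
-63.0 [-0.022 -0.042  0.004] -0.299
-70.0 [-0.03  -0.049  0.004] -0.36
-77.0 [-0.039 -0.054  0.004] -0.421
-84.0 [-0.048 -0.059  0.004] -0.482
-91.0 [-0.057 -0.062  0.004] -0.543
-97.0 [-0.066 -0.064  0.004] -0.596
```

Request:
arm_command(
  targets=[
    {"x":-0.001,"y":-0.007,"z":0.002,"rx":0,"ry":0,"rz":-0.055,"claw":255},
    {"x":-0.005,"y":-0.017,"z":0.002,"rx":0,"ry":0,"rz":-0.116,"claw":255},
    {"x":-0.01,"y":-0.026,"z":0.002,"rx":0,"ry":0,"rz":-0.177,"claw":255},
    {"x":-0.015,"y":-0.034,"z":0.002,"rx":0,"ry":0,"rz":-0.238,"claw":255},
    {"x":-0.022,"y":-0.042,"z":0.002,"rx":0,"ry":0,"rz":-0.299,"claw":255},
    {"x":-0.03,"y":-0.049,"z":0.002,"rx":0,"ry":0,"rz":-0.36,"claw":255},
    {"x":-0.039,"y":-0.054,"z":0.002,"rx":0,"ry":0,"rz":-0.421,"claw":255},
    {"x":-0.048,"y":-0.059,"z":0.002,"rx":0,"ry":0,"rz":-0.482,"claw":255},
    {"x":-0.057,"y":-0.062,"z":0.002,"rx":0,"ry":0,"rz":-0.543,"claw":255},
    {"x":-0.066,"y":-0.064,"z":0.002,"rx":0,"ry":0,"rz":-0.596,"claw":255},
  ],
)

```text
t: 10.55
tool_pos: [0.6352, -0.0798, 0.0652]
orientation: [3.135, -0.193, 0.005]
force: [1.2, 0.0, -0.9]
opening: 0.0008
gripper_force: 0.6
```

```bash
python3 arc.py .13 18 -97; python3 see.py 2>&1 | grep az
```

```text
t 10.55 p [ 0.6352 -0.0798  0.0652] az -97.05 F [ 1.2  0.  -0.9]
-97.0 [ 0.012 -0.001  0.13 ] 0.0
side 75 az 70.63604 [[0.62, -0.043, 0.064], [0.643, 0.008, 0.076]]
```

Same retreat and return as before.

Request:
arm_command(
  targets=[
    {"x":0.02,"y":0.0,"z":0,"rx":0,"ry":0,"rz":0.04,"claw":255},
    {"x":0.024,"y":0.002,"z":0.07,"rx":0,"ry":0,"rz":0.067,"claw":255},
    {"x":0.024,"y":0.002,"z":0.13,"rx":0,"ry":0,"rz":0.12,"claw":255},
    {"x":0.03,"y":0.01,"z":0.13,"rx":0,"ry":0,"rz":0.18,"claw":255},
    {"x":0.04,"y":0.02,"z":0.13,"rx":0,"ry":0,"rz":0.24,"claw":255},
    {"x":0.05,"y":0.035,"z":0.13,"rx":0,"ry":0,"rz":0.3,"claw":255},
    {"x":0.06,"y":0.05,"z":0.13,"rx":0,"ry":0,"rz":0.36,"claw":255},
    {"x":0.065,"y":0.06,"z":0.13,"rx":0,"ry":0,"rz":0.42,"claw":255},
    {"x":0.07,"y":0.07,"z":0.13,"rx":0,"ry":0,"rz":0.48,"claw":255},
    {"x":0.072,"y":0.075,"z":0.13,"rx":0,"ry":0,"rz":0.54,"claw":255},
  ],
)

```text
t: 11.48
tool_pos: [0.6711, -0.0412, 0.1294]
orientation: [2.776, 1.468, 0.002]
force: [-0.1, -0.9, 1.0]
opening: 0.0003
gripper_force: 0.0
```

Request:
arm_command(
  targets=[
    {"x":-0.001,"y":0.0,"z":0,"rx":0,"ry":0,"rz":0.06,"claw":255},
    {"x":-0.001,"y":0.01,"z":0,"rx":0,"ry":0,"rz":0.12,"claw":255},
    {"x":-0.001,"y":0.02,"z":0,"rx":0,"ry":0,"rz":0.18,"claw":255},
    {"x":-0.002,"y":0.025,"z":0,"rx":0,"ry":0,"rz":0.24,"claw":255},
    {"x":-0.004,"y":0.03,"z":0,"rx":0,"ry":0,"rz":0.3,"claw":255},
    {"x":-0.008,"y":0.04,"z":0,"rx":0,"ry":0,"rz":0.36,"claw":255},
    {"x":-0.012,"y":0.05,"z":0,"rx":0,"ry":0,"rz":0.42,"claw":255},
    {"x":-0.018,"y":0.06,"z":0,"rx":0,"ry":0,"rz":0.48,"claw":255},
    {"x":-0.024,"y":0.065,"z":0,"rx":0,"ry":0,"rz":0.54,"claw":255},
    {"x":-0.03,"y":0.071,"z":0,"rx":0,"ry":0,"rz":0.6,"claw":255},
  ],
)

```text
t: 12.32
tool_pos: [0.6557, -0.0061, 0.1294]
orientation: [1.462, 2.779, 0.001]
force: [0.2, 0.2, 1.0]
opening: 0.0007
gripper_force: 0.0
```

```bash
python3 arc.py .13 14 60 80 100; python3 see.py 2>&1 | grep az
```

```text
t 12.3167 p [ 0.6557 -0.0061  0.1294] az 34.49 F [0.2 0.2 1. ]
60.0 [-0.04   0.019  0.001] 0.223
80.0 [-0.069  0.019  0.001] 0.397
100.0 [-0.097  0.009  0.001] 0.572
side 124 az 72.82617 [[0.616, -0.076, 0.063], [0.645, 0.006, 0.076]]
top 42 az -77.53187 [[0.615, -0.065, 0.065], [0.629, -0.034, 0.082]]
```

Request:
arm_command(
  targets=[
    {"x":-0.01,"y":0.005,"z":0,"rx":0,"ry":0,"rz":0.06,"claw":255},
    {"x":-0.02,"y":0.01,"z":0,"rx":0,"ry":0,"rz":0.12,"claw":255},
    {"x":-0.03,"y":0.015,"z":0,"rx":0,"ry":0,"rz":0.18,"claw":255},
    {"x":-0.04,"y":0.019,"z":0,"rx":0,"ry":0,"rz":0.24,"claw":255},
    {"x":-0.05,"y":0.019,"z":0,"rx":0,"ry":0,"rz":0.3,"claw":255},
    {"x":-0.06,"y":0.019,"z":0,"rx":0,"ry":0,"rz":0.36,"claw":255},
    {"x":-0.069,"y":0.019,"z":0,"rx":0,"ry":0,"rz":0.42,"claw":255},
    {"x":-0.078,"y":0.017,"z":0,"rx":0,"ry":0,"rz":0.48,"claw":255},
    {"x":-0.088,"y":0.013,"z":0,"rx":0,"ry":0,"rz":0.54,"claw":255},
    {"x":-0.097,"y":0.009,"z":0,"rx":0,"ry":0,"rz":0.572,"claw":255},
  ],
)

```text
t: 13.25
tool_pos: [0.607, -0.0021, 0.1289]
orientation: [-0.264, 3.129, -0.001]
force: [0.6, 0.2, 0.3]
opening: 0.0003
gripper_force: 0.0
```

Request:
arm_command(
  targets=[
    {"x":0,"y":0,"z":0,"rx":0,"ry":0,"rz":0,"claw":255},
    {"x":0,"y":0,"z":-0.06,"rx":0,"ry":0,"rz":0,"claw":255},
    {"x":0,"y":0,"z":-0.13,"rx":0,"ry":0,"rz":0,"claw":255},
    {"x":0,"y":0,"z":-0.13,"rx":0,"ry":0,"rz":0,"claw":255},
    {"x":0,"y":0,"z":-0.13,"rx":0,"ry":0,"rz":0,"claw":255},
  ],
)

```text
t: 13.67
tool_pos: [0.6048, -0.0018, 0.0613]
orientation: [0.251, -3.126, -0.001]
force: [-0.1, -0.1, 0.2]
opening: 0.0007
gripper_force: 0.0
```

```bash
python3 arc.py .065 12.5 94 88 82 76 70 64 58 52 46 40
```

```text
t 13.6667 p [ 0.6048 -0.0018  0.0613] az 99.17 F [-0.1 -0.1  0.2]
94.0 [0.016 0.005 0.007] -0.045
88.0 [0.024 0.007 0.007] -0.097
82.0 [0.033 0.009 0.007] -0.15
76.0 [0.042 0.01  0.007] -0.202
70.0 [0.05  0.01  0.007] -0.255
64.0 [0.059 0.009 0.007] -0.307
58.0 [0.068 0.008 0.007] -0.359
52.0 [0.076 0.005 0.007] -0.412
46.0 [0.084 0.001 0.007] -0.464
40.0 [ 0.092 -0.003  0.007] -0.516
```

Request:
arm_command(
  targets=[
    {"x":0.016,"y":0.005,"z":0.007,"rx":0,"ry":0,"rz":-0.045,"claw":255},
    {"x":0.024,"y":0.007,"z":0.007,"rx":0,"ry":0,"rz":-0.097,"claw":255},
    {"x":0.033,"y":0.009,"z":0.007,"rx":0,"ry":0,"rz":-0.15,"claw":255},
    {"x":0.042,"y":0.01,"z":0.007,"rx":0,"ry":0,"rz":-0.202,"claw":255},
    {"x":0.05,"y":0.01,"z":0.007,"rx":0,"ry":0,"rz":-0.255,"claw":255},
    {"x":0.059,"y":0.009,"z":0.007,"rx":0,"ry":0,"rz":-0.307,"claw":255},
    {"x":0.068,"y":0.008,"z":0.007,"rx":0,"ry":0,"rz":-0.359,"claw":255},
    {"x":0.076,"y":0.005,"z":0.007,"rx":0,"ry":0,"rz":-0.412,"claw":255},
    {"x":0.084,"y":0.001,"z":0.007,"rx":0,"ry":0,"rz":-0.464,"claw":255},
    {"x":0.092,"y":-0.003,"z":0.007,"rx":0,"ry":0,"rz":-0.516,"claw":255},
  ],
)

```text
t: 14.5
tool_pos: [0.6543, -0.0034, 0.0697]
orientation: [1.332, 2.843, 0.002]
force: [-0.7, 0.2, -0.3]
opening: 0.0005
gripper_force: 0.5
```

```bash
python3 arc.py .065 12.5 36 32 28 25 22 20 18 16 14 12 10 8 6
```

```text
t 14.5 p [ 0.6543 -0.0034  0.0697] az 39.79 F [-0.7  0.2 -0.3]
36.0 [-0.003 -0.003 -0.009] -0.033
32.0 [ 0.002 -0.007 -0.009] -0.068
28.0 [ 0.006 -0.011 -0.009] -0.103
25.0 [ 0.009 -0.014 -0.009] -0.129
22.0 [ 0.012 -0.017 -0.009] -0.155
20.0 [ 0.014 -0.019 -0.009] -0.173
18.0 [ 0.016 -0.022 -0.009] -0.19
16.0 [ 0.017 -0.024 -0.009] -0.208
14.0 [ 0.019 -0.027 -0.009] -0.225
12.0 [ 0.02  -0.029 -0.009] -0.242
10.0 [ 0.022 -0.032 -0.009] -0.26
8.0 [ 0.023 -0.034 -0.009] -0.277
6.0 [ 0.024 -0.037 -0.009] -0.295
```

Request:
arm_command(
  targets=[
    {"x":-0.003,"y":-0.003,"z":-0.005,"rx":0,"ry":0,"rz":-0.033,"claw":255},
    {"x":0.002,"y":-0.007,"z":-0.009,"rx":0,"ry":0,"rz":-0.068,"claw":255},
    {"x":0.006,"y":-0.011,"z":-0.009,"rx":0,"ry":0,"rz":-0.103,"claw":255},
    {"x":0.009,"y":-0.014,"z":-0.009,"rx":0,"ry":0,"rz":-0.129,"claw":255},
    {"x":0.012,"y":-0.017,"z":-0.009,"rx":0,"ry":0,"rz":-0.155,"claw":255},
    {"x":0.014,"y":-0.019,"z":-0.009,"rx":0,"ry":0,"rz":-0.173,"claw":255},
    {"x":0.014,"y":-0.019,"z":-0.009,"rx":0,"ry":0,"rz":-0.173,"claw":255},
  ],
)

```text
t: 15.08
tool_pos: [0.6614, -0.0131, 0.0652]
orientation: [1.797, 2.574, 0.003]
force: [-0.5, 0.6, 1.1]
opening: 0.0005
gripper_force: 0.4
```

```bash
python3 see.py 2>&1 | grep az;python3 arc.py .065 12.5 18 16 14 12 10 8 6
python3 - <<'E'
from h import *
im,d,c=shot('wrist');i2,_,_=shot('side')
cv2.imwrite('pics/w5.png',np.hstack([im,np.array(cv2.resize(i2[130:250,190:320],(416,384)))])[:,:800,::-1])
E
```

```text
side 95 az 21.096045 [[0.591, -0.048, 0.062], [0.644, -0.014, 0.096]]
top 22 az -16.223299 [[0.609, -0.05, 0.064], [0.628, -0.032, 0.078]]
t 15.1833 p [ 0.6611 -0.013   0.0646] az 20.37 F [-0.2  0.   0.4]
18.0 [ 0.002 -0.002  0.001] -0.021
16.0 [ 0.004 -0.005  0.001] -0.038
14.0 [ 0.005 -0.007  0.001] -0.056
12.0 [ 0.007 -0.01   0.001] -0.073
10.0 [ 0.008 -0.012  0.001] -0.091
8.0 [ 0.009 -0.015  0.001] -0.108
6.0 [ 0.011 -0.018  0.001] -0.125
```

View pics/w5.png

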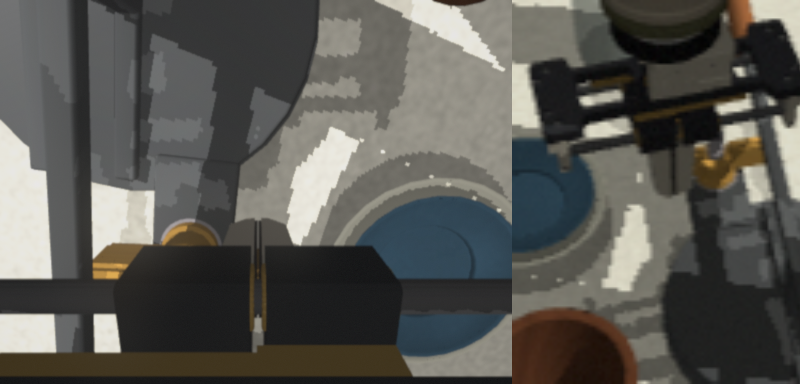

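The wrist half shows the hub at (190,233), the near wing at (115,262) and the fingertip at (258,230). The finger lies behind the +x wing with about 6° left to go, so I'll creep to the stop and watch the force.

Request:
arm_command(
  targets=[
    {"x":0.002,"y":-0.002,"z":0,"rx":0,"ry":0,"rz":-0.021,"claw":255},
    {"x":0.004,"y":-0.005,"z":0,"rx":0,"ry":0,"rz":-0.038,"claw":255},
    {"x":0.004,"y":-0.006,"z":0,"rx":0,"ry":0,"rz":-0.047,"claw":255},
    {"x":0.005,"y":-0.007,"z":0,"rx":0,"ry":0,"rz":-0.056,"claw":255},
    {"x":0.005,"y":-0.007,"z":0,"rx":0,"ry":0,"rz":-0.056,"claw":255},
  ],
)

```text
t: 15.7
tool_pos: [0.6624, -0.0162, 0.0627]
orientation: [1.936, 2.474, 0.001]
force: [0.4, 2.0, 2.4]
opening: 0.0005
gripper_force: 1.0
```

Request:
arm_command(
  targets=[
    {"x":0.001,"y":-0.002,"z":0,"rx":0,"ry":0,"rz":-0.009,"claw":255},
    {"x":0.001,"y":-0.003,"z":0,"rx":0,"ry":0,"rz":-0.018,"claw":255},
    {"x":0.001,"y":-0.003,"z":0,"rx":0,"ry":0,"rz":-0.018,"claw":255},
  ],
)

```text
t: 15.95
tool_pos: [0.6629, -0.0166, 0.0625]
orientation: [-1.98, -2.438, -0.003]
force: [-0.2, 5.9, 3.0]
opening: 0.0003
gripper_force: 3.4
```

```bash
python3 see.py 2>&1 | grep az;python3 arc.py .065 12.5 14 12 10 8 6
```

```text
side 99 az 10.775973 [[0.591, -0.045, 0.062], [0.647, -0.013, 0.098]]
top 26 az 51.2333 [[0.609, -0.047, 0.063], [0.624, -0.031, 0.077]]
t 16.05 p [ 0.6629 -0.0166  0.0625] az 11.89 F [0.9 6.5 3.6]
14.0 [ 0.002 -0.     0.005] 0.018
12.0 [ 0.003 -0.003  0.005] 0.001
10.0 [ 0.005 -0.005  0.005] -0.016
8.0 [ 0.006 -0.008  0.005] -0.034
6.0 [ 0.007 -0.011  0.005] -0.051
```

Request:
arm_command(
  targets=[
    {"x":0,"y":-0.003,"z":0,"rx":0,"ry":0,"rz":0,"claw":255},
    {"x":0,"y":-0.006,"z":0,"rx":0,"ry":0,"rz":0,"claw":255},
    {"x":0,"y":-0.006,"z":0,"rx":0,"ry":0,"rz":0,"claw":255},
  ],
)

```text
t: 16.3
tool_pos: [0.6631, -0.0173, 0.0626]
orientation: [-1.977, -2.438, -0.007]
force: [0.4, 15.4, 2.8]
opening: 0.0005
gripper_force: 7.5
```

The nut is hard against its stop, with about 15 N at the wing and no further movement. Backing off and lifting clear.

Request:
arm_command(
  targets=[
    {"x":0,"y":0.01,"z":0,"rx":0,"ry":0,"rz":0,"claw":255},
    {"x":0,"y":0.03,"z":0,"rx":0,"ry":0,"rz":0,"claw":255},
    {"x":0,"y":0.03,"z":0,"rx":0,"ry":0,"rz":0,"claw":255},
    {"x":0,"y":0.03,"z":0.08,"rx":0,"ry":0,"rz":0,"claw":255},
    {"x":0,"y":0.03,"z":0.16,"rx":0,"ry":0,"rz":0,"claw":255},
    {"x":0,"y":0.03,"z":0.24,"rx":0,"ry":0,"rz":0,"claw":255},
    {"x":-0.05,"y":0.03,"z":0.32,"rx":0,"ry":0,"rz":0,"claw":255},
    {"x":-0.1,"y":0.03,"z":0.4,"rx":0,"ry":0,"rz":0,"claw":255},
    {"x":-0.14,"y":0.03,"z":0.44,"rx":0,"ry":0,"rz":0,"claw":255},
    {"x":-0.14,"y":0.03,"z":0.44,"rx":0,"ry":0,"rz":0,"claw":255},
  ],
)

```text
t: 17.13
tool_pos: [0.5929, -0.0065, 0.2914]
orientation: [1.974, 2.431, 0.009]
force: [0.2, 0.8, 0.9]
opening: 0.0009
gripper_force: 0.0
```

Run:
```python
from h import *
im,d,c=shot('wrist','w6.png');P=pts(d,c);m=brass(im,P,(.628,-.0385));q=P[m];zt=np.percentile(q[:,2],95);q=q[q[:,2]>zt-.006]
l=cv2.fitLine(q[:,:2].astype(np.float32),cv2.DIST_HUBER,0,.01,.01).ravel();print(len(q),zt,np.degrees(np.arctan2(l[1],l[0])),np.percentile(q,[1,99],axis=0),robot.read_state()['tool_pos'])
```

```text
383 0.07479759661448208 13.874022 [[ 0.59819214 -0.04917044  0.06923783]
 [ 0.67173003 -0.02536535  0.07581594]] [ 0.59349717 -0.00653595  0.28802293]
```

View pics/w6.png

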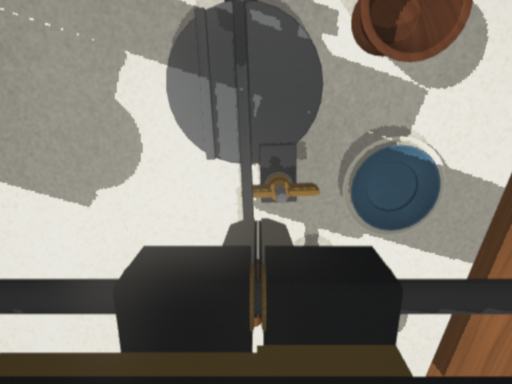

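The nut at (282,190) now stands square to the lever. Its wings read 13.9°, against a press yaw of 14°, and their tops are at about 74.8 mm, against 74 mm when fully down. The saucers and mortar look untouched and the hand is clear.

```bash
python3 -c "
from plant import robot
print(robot.close_job())"
```

```text
the job is handed in; nothing more can be done
None
```

The wing nut is screwed down snug on the ear: it stopped turning under about 15 N, its wings line up with the press and sit at the fully-down height. The hand is clear, and I never touched the jar, mortar or saucers; the job is handed in at about 17 s, with no verdict returned.

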